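Reset the circuit tester and hold the speaker cover shut on its dowels

ROBOT

A 6-joint arm with a two-finger parallel gripper is mounted at the origin on the work surface. World frame = base frame: x ahead of the robot, y to its left, z up, the work surface at z = 0. Lengths are in mm, angles in rad, forces in N, time in s.
With the tool pointing down it reaches from about 400 to 925 mm from the base axis. Payload 12.5 kg.
Tool frame: the origin (TCP) lies midway between the tips of the shut fingers; the grasp point (between the pads) lies 19 mm behind it; z points along the fingers, y is the line along which they close (so a half turn about z gives the same grasp; the last joint's range is limited). The gripper opens to 95 mm and grips with 3 to 60 N. Pads are 20 mm wide; open, the fingers measure 119 mm over their backs; the gripper's body (75 mm by 180 mm) begins 59 mm behind the grasp point.
Start: joints at [-1.399, 0.491, 1.559, -0, 1.092, -0.106], TCP at [171.423, -601.05, 214.661] pointing down, gripper open.
Joint ranges: [-3.1, 3.1], [-0.84, 2.19], [0.05, 2.79], [-1.13, 4.28], [0.06, 2.93], [-2.69, 2.69]. Speed limits (rad/s): [2.22, 2.22, 2.79, 3.14, 3.14, 3.14].

INTERFACE

Orientations are given as [roll, pitch, yaw] about the fixed x, y, z axes, in that order (R = Rz(yaw) Ry(pitch) Rx(roll)).
In Python, from cell import * gives the robot as it stands.
- The arm moves only by the tool servo_tool, never from a script. Its argument "moves" is one flat list of numbers, 5 for each row, row after row: the shift along the world's x, y, z as a fraction of full scale, then the turn about the world's z as a fraction of full scale, then the opening, from 0 (shut) to 1 (fully open). A call has 1 to 12 rows; each row is the pose to reach, as a shift and turn from the pose commanded when the call began, turning the shorter way round; what a row does not reach only later rows make up. Full scale, the value 1, is 400 mm for a shift and 180 degrees for a turn. A row lasts 1/12 s, in which the tool goes at most 41.7 mm and 7.16 degrees, less where a joint would pass 70% of its speed; a pose out of reach is approached as far as the arm can. A call with a number of a shift or a turn outside -1 to 1 is refused whole. A call with a gripper value outside its range is refused whole. The fingers move at their own pace and stop on an object; the grip force is fixed at half the most. Time passes only in rows, so rows that repeat a pose let the fingers close. It gives the time, the measured TCP pose, the force, the opening and the grip force at its end, in the units of the state.
- state(): the state, without advancing time (a new reading comes with each control period).
- read_camera(name): name is "scene" or "top"; returns (picture, depth): 480x640x3 uint8, blue, green, red; 480x640 float32, mm along the optical axis (not along the pixel's ray), 0 where there is no reading.
- get_calibration(name): a dict with "K" (3x3 intrinsics, pixels), "R" (3x3) and "t" (3): a world point X has camera coordinates R X + t. Camera axes: x right, y down, z forward; pixel columns grow to the right and rows downward; lengths in mm; the calibration is good to about 2 mm. A picture is of the moment at which its call begins. get_calibration takes no time and is no camera call.
- job_done(): hands the job in; it is judged then, once.
The state is a dict: "t": time; "joints": joint angles; "qvel": joint speeds; "tau": joint torques, N m; "eef_pos": TCP position; "tcp_rot": TCP orientation; "ft_force": force on the tool from outside, world axes, zero at the start; "moment": the same for the moment, N m; "opening": opening from 0.0 (shut) to 1.0 (fully open); "grip_force": force on a finger pad.
Only numpy, scipy, OpenCV 4.12 (cv2) and the standard library are available. Lean on these libraries where they do the work, as an engineer would, in place of code of your own. Each camera call takes 0.05 s, during which the arm holds its last target. There are 200 camera calls.

TASK

On the lavender board, twist the black key of the green tester box clockwise to its stop and let go so that it springs back. Then fit the red speaker cover onto the two dowels of the grey base, yellow-striped end to yellow-striped end, and push it down until it sits flush on the base against the sprung copper contact. Finish while still holding it pressed shut, and leave the other kit parts where they are.

Things in the scene. Friction and masses are not known exactly. Their poses are not given: they have to be found in the camera images.
- board: lavender plastic grid board, 200 (its x) x 300 (its y) x 8 mm, fixed to the white desk; origin at the centre of its underside. The grey base and the green tester box are fixed on top of it, about 150 mm apart, either one on either side.
- nest: grey lower housing half (the base), 100 (x) x 64 (y) x 20 mm, fixed on the board; origin at the centre of its underside, z up. Two steel dowels stand 14 mm above its top face on its centre line: 8 mm diameter at x = -36 mm, 12 mm at x = +36 mm (the end with a yellow stripe), tapering over their top 5 mm to 3 and 7 mm.
- nest_seat (a point): centre of the base's top face (28 mm above the desk); same axes as the base. The cover's origin coincides with this point when the cover is fully home.
- contact (a joint): copper contact pad (30 x 34 mm) in the middle of the base's top face: 0 m when up (5 mm proud of the top face), 0.005 m when pressed level with it. Its spring pushes up with 3 N at first and 8 N when level, so a cover that is let go is lifted off the base again.
- keybox: green tester box, 70 x 70 x 26 mm, fixed on the board, its top 34 mm above the desk; the black key stands in the middle of its top; origin at the centre of its underside.
- key (a joint): angle of the black key: 0 rad at rest, grows clockwise seen from above, hard stop at 1.1 rad. A spring returns it to 0 when it is let go (0.03 N m at rest, 0.1 N m at the stop).
- key_grip (a point): point on the key's vertical turning axis at gripping height, 23 mm above the box's top, 8 mm under the key's top. The handle is a black upright bar 44 (x) x 12 (y) x 26 mm that turns with this frame: x along the bar (towards its white mark); pinch it across y. The disc under it is 32 mm wide, its top 5 mm above the box's top.
- cover: red speaker cover (upper half), loose, about 140 g, right way up on the desk left or right of the board: plate 100 (x) x 64 (y) x 16 mm with a grip block on top. Origin at the centre of its underside, z up. Two through holes on its centre line: 11 mm wide at x = -36 mm, 15 mm at x = +36 mm (yellow stripe at +x end): fits one way round only, with 1.5 mm of play around each dowel.
- cover_grip (a point): centre of the cover's grip block, 29 mm above the cover's underside; axes as the cover. The block is 36 (x) x 26 (y) x 26 mm, from 16 to 42 mm above the underside; pinch it across y. The plate sticks out 19 mm beside it under each finger.
- blue_bar: blue connector bar, 90 x 22 x 13 mm with three studs, loose bystander; origin at the centre of its underside.
- motor: small steel motor on a white plate, 85 x 50 mm, 51 mm tall, loose bystander; origin at the centre of its underside.
- green_module: flat green module, 80 x 50 x 22 mm, loose bystander; origin at the centre of its underside.
Mind the look-alikes: they are no part of the job. There is more than one size of the cover; the one meant has the size given above.

How it is judged:
By the outcome, as a careful person would: the job done as asked, in the order asked, and still so for the second after the job is handed in, while the arm keeps its last pose, push and grip.
It also fails if it takes over 51 s, if anything falls off the work surface, if the arm or the gripper's body presses on something with over 40 N, if the wrist force passes 120 N, or if a joint passes its speed limit or range.

## Working session

There is one attempt and no reset: what is moved stays moved. The work goes in short steps, Python scripts to look and compute and a tool call to move; the robot and the scene stay as the last step left them, time stands still between calls to the robot, and variables do not carry over. Pictures are saved under pics/ and viewed, at most 10 in all, crops included, and the job is handed in when it is done.

Besides the shell and the picture viewer there is one more tool, called after ">>>" as name(argument=value, ...) on one line, values as JSON. servo_tool: Moves the arm, as the interface text tells. Its arguments: {"type":"object","properties":{"moves":{"type":"array"}},"required":["moves"]}

```bash
mkdir -p pics; python3 - <<'E'
from cell import *
import cv2,numpy as np
for n in("top","scene"):
    im,d=read_camera(n); cv2.imwrite(f"pics/{n}0.png",im); np.savez(f"pics/{n}0.npz",im=im,d=d)
    c=get_calibration(n); print(n,np.round(c["K"],1).tolist(),np.round(c["R"],3).tolist(),np.round(c["t"],1).tolist())
print(state())
E
```

```text
top [[485.6, 0.0, 312.6], [0.0, 485.6, 240.2], [0.0, 0.0, 1.0]] [[-0.007, -1.0, -0.026], [-0.997, 0.009, -0.081], [0.081, 0.025, -0.996]] [32.2, 529.7, 1065.2]
scene [[471.1, 0.0, 318.3], [0.0, 471.1, 246.8], [0.0, 0.0, 1.0]] [[-0.289, 0.957, -0.002], [0.621, 0.186, -0.761], [-0.729, -0.221, -0.648]] [143.1, -286.2, 1465.2]
{'t': 0.1, 'joints': array([-1.39860416e+00,  4.91466866e-01,  1.55939210e+00,  7.87506393e-06,
        1.09167605e+00, -1.05603507e-01]), 'qvel': array([-1.78946574e-03, -2.59885109e-03, -2.40780908e-03, -2.17269793e-03,
       -8.29498021e-05,  2.40082980e-04]), 'tau': array([ 4.27622654e-03, -6.13619184e+01, -2.58607024e+01,  6.94224704e-02,
        4.70058003e-02, -6.90639763e-05]), 'eef_pos': array([ 171.3831276 , -600.82426097,  214.1390806 ]), 'tcp_rot': array([-3.14065628e+00, -1.06277778e-04,  2.77791986e-01]), 'ft_force': array([ 0.22743909,  0.16606459, -0.25091113]), 'moment': array([ 0.05871458, -0.0291231 ,  0.01264275]), 'grip_force': 0.0, 'opening': 0.9990832692386473}
```

View pics/top0.png

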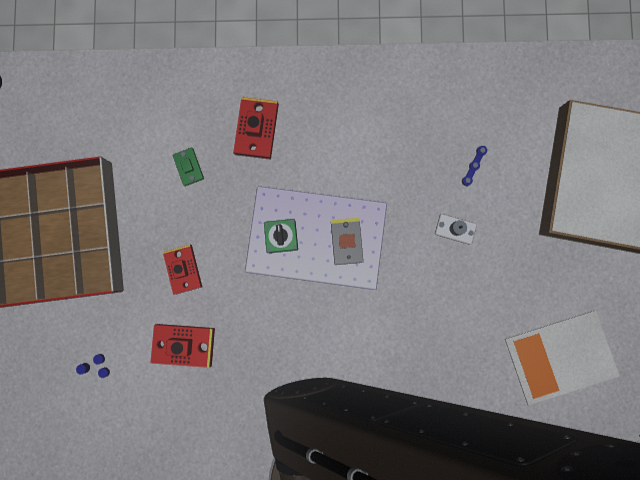

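View pics/scene0.png

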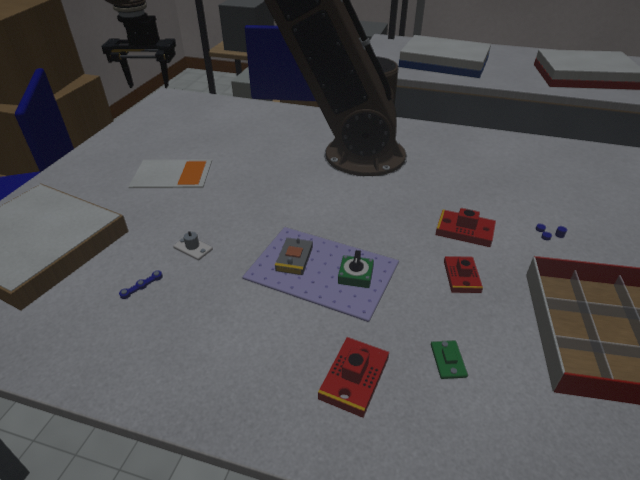

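The top view shows three red covers at (256,128), (182,269) and (182,345). At about 0.46 px/mm the one at (182,269) is the 100x64 one. The key is at (280,235) and the base at (347,242) with its stripe up. Next I measure them.

```bash
cat > h.py <<'E'
from cell import *
import cv2,numpy as np
def ray(n,px,z):
    c=get_calibration(n); px=np.atleast_2d(np.asarray(px,float))
    d=np.c_[px,np.ones(len(px))]@np.linalg.inv(c["K"]).T@c["R"]; o=-c["R"].T@c["t"]
    return o+d*((z-o[2])/d[:,2])[:,None]
def proj(n,X):
    c=get_calibration(n); p=np.atleast_2d(X)@c["R"].T+c["t"]; p=p@c["K"].T; return p[:,:2]/p[:,2:]
def big(m,box):
    x0,y0,x1,y1=box; s=np.zeros_like(m); s[y0:y1,x0:x1]=m[y0:y1,x0:x1]
    cs,_=cv2.findContours(s,cv2.RETR_EXTERNAL,cv2.CHAIN_APPROX_NONE); return max(cs,key=cv2.contourArea)[:,0]
def rect(n,cont,z):
    P=ray(n,cont,z)[:,:2].astype(np.float32); (c,s,a)=cv2.minAreaRect(P); b=cv2.boxPoints((c,s,a))
    e=[b[1]-b[0],b[2]-b[1]]; l=max(e,key=np.linalg.norm); return np.array(c),np.round(s,1),np.degrees(np.arctan2(l[1],l[0]))
E
python3 - <<'E'
from h import *
z=np.load("pics/top0.npz"); im,d=z["im"],z["d"]; hsv=cv2.cvtColor(im,cv2.COLOR_BGR2HSV); H,S,V=cv2.split(hsv)
H=H.astype(int)
red=(((H<8)|(H>172))&(S>120)&(V>60)); yel=((H>17)&(H<35)&(S>120)&(V>90)); u=lambda m:m.astype(np.uint8)*255
for b in[(225,90,290,165),(155,235,210,300),(140,315,225,375)]:
    print("red",rect("top",big(u(red|yel),b),16)); print(" stripe",rect("top",big(u(yel),b),14))
b=(325,212,370,270); g=u((S<40)&(V<150)|yel)
print("nest stripe",rect("top",big(u(yel),b),24)); cop=u((H<15)&(S>70)&(V>60)); print("contact",rect("top",big(cop,b),33))
print("nest",rect("top",big(g,b),28))
b=(255,210,305,260); grn=u((H>40)&(H<90)&(S>90)); print("box",rect("top",big(grn,b),34))
lav=u((H>110)&(H<140)&(S>25)&(V>110)); print("board",rect("top",big(lav,(235,175,395,300)),8))
crops=[im[y:y+66,x:x+66] for x,y in[(150,236),(314,210),(248,203)]]
cv2.imwrite("pics/c1.png",np.hstack([cv2.resize(c,(264,264),interpolation=cv2.INTER_CUBIC) for c in crops]))
E
```

```text
red (array([793.78424072, 158.2933197 ]), array([ 85.4, 132.1]), np.float32(-7.971176))
 stripe (array([857.85803223, 151.22291565]), array([82.1,  4.6]), np.float32(82.192665))
red (array([467.77307129, 324.62872314]), array([98.6, 64.1]), np.float32(14.792818))
 stripe (array([513.88018799, 338.34329224]), array([ 3. , 61.7]), np.float32(-75.22343))
red (array([298.644104  , 322.09729004]), array([133.1,  85.4]), np.float32(85.726006))
 stripe (array([294.04901123, 260.27456665]), array([ 4.8, 83.6]), np.float32(-4.2604117))
nest stripe (array([574.13952637, -43.84506226]), array([ 5.4, 60.9]), np.float32(-85.781624))
contact (array([527.7421875 , -47.32830048]), array([33.1, 28.8]), np.float32(89.50242))
nest (array([526.58099365, -47.6136322 ]), array([100.2,  65.4]), np.float32(4.59422))
box (array([540.51135254,  99.18612671]), array([68., 68.]), np.float32(5.454009))
board (array([567.21832275,  17.3462677 ]), array([299.4, 141.3]), np.float32(81.829254))
```

View pics/c1.png

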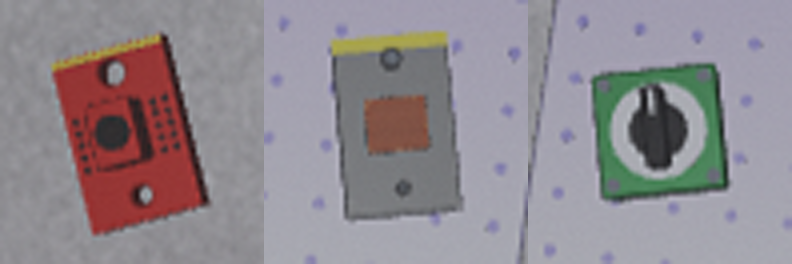

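The crop shows all three parts. The cover (left) has its stripe up and yaw about +14.7°. The base has dowels at crop (391,58) and (403,187), yaw about +4.7°. The key bar runs from (651,88) to (658,168), yaw about +4.8°, white mark up. The key comes first: I approach half-turned so that joint 6 has room for the twist.

>>> servo_tool(moves=[0.7,0.875,0,0.47,1,0.7,0.875,0,0.47,1,0.7,0.875,0,0.47,1,0.7,0.875,0,0.47,1,0.7,0.875,0,0.47,1,0.7,0.875,0,0.47,1,0.7,0.875,0,0.47,1,0.7,0.875,0,0.47,1,0.7,0.875,0,0.47,1,0.7,0.875,0,0.47,1,0.7,0.875,0,0.47,1,0.7,0.875,0,0.47,1])

```text
t: 1.1
eef_pos: [453.8, -247.1, 214.5]
tcp_rot: [3.141, -0.001, 1.765]
ft_force: [0.3, -1.0, -0.2]
opening: 1.0
grip_force: 0.0
```

>>> servo_tool(moves=[0.223,0.876,-0.26,0.468,1,0.223,0.876,-0.26,0.468,1,0.223,0.876,-0.26,0.468,1,0.223,0.876,-0.26,0.468,1,0.223,0.876,-0.26,0.468,1,0.223,0.876,-0.26,0.468,1,0.223,0.876,-0.26,0.468,1,0.223,0.876,-0.26,0.468,1,0.223,0.876,-0.26,0.468,1,0.223,0.876,-0.26,0.468,1,0.223,0.876,-0.26,0.468,1,0.223,0.876,-0.26,0.468,1])

```text
t: 2.1
eef_pos: [540.3, 100.4, 110.0]
tcp_rot: [3.141, -0.001, -3.05]
ft_force: [-0.2, -0.1, 0.2]
opening: 0.998
grip_force: 0.0
```

```bash
python3 - <<'E'
from h import *
s=state(); print(s["t"],s["eef_pos"],s["tcp_rot"],s["joints"].round(3))
ims=[]
for n in("scene","top"):
    im,d=read_camera(n); np.savez(f"pics/{n}1.npz",im=im,d=d)
    p=proj(n,[s["eef_pos"],[540.5,99.2,65]]); print(n,p.round(1).tolist())
    x,y=(300,180) if n=="scene" else (220,180); ims.append(cv2.resize(im[y:y+130,x:x+130],(390,390),interpolation=cv2.INTER_CUBIC))
cv2.imwrite("pics/c2.png",np.hstack(ims))
E
```

```text
2.1 [540.31934084 100.39276898 109.97079221] [ 3.14147525e+00 -1.26556156e-03 -3.05008014e+00] [ 0.063  0.518  1.853  0.     0.772 -1.599]
scene [[358.1, 239.2], [356.4, 255.4]]
top [[276.4, 232.1], [279.0, 234.0]]
```

View pics/c2.png

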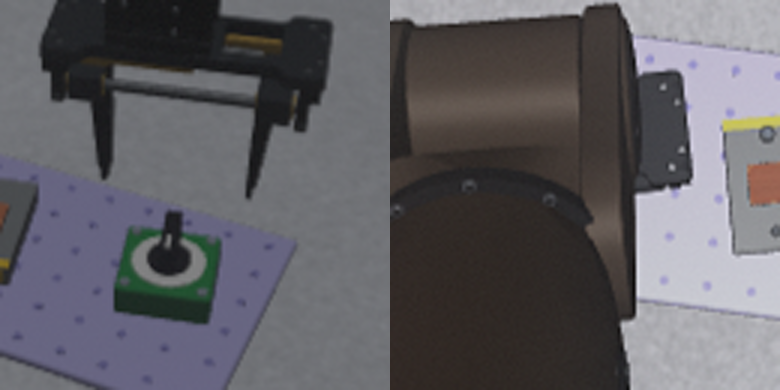

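The crop shows the open fingertips at (106,180) and (249,195), straddling the key bar at about x=172. That fits the projection, with a common +1 px bias. I descend and pinch.

>>> servo_tool(moves=[0,0,-0.08,0,1,0,0,-0.13,0,1,0,0,-0.15,0,1,0,0,-0.165,0,1,0,0,-0.165,0,1,0,0,-0.165,0,0.3,0,0,-0.165,0,0.1,0,0,-0.165,0,0,0,0,-0.165,0,0,0,0,-0.165,0,0,0,0,-0.165,0,0,0,0,-0.165,0,0])

```text
t: 3.2
eef_pos: [540.7, 99.4, 44.8]
tcp_rot: [3.142, 0.0, -3.059]
ft_force: [-0.3, 0.6, -0.6]
opening: 0.566
grip_force: 0.0
```

```bash
python3 -c "
from cell import *
s=state();print({k:s[k] for k in('t','eef_pos','tcp_rot','ft_force','moment','opening','grip_force')})"
```

```text
{'t': 3.2, 'eef_pos': array([540.6815496 ,  99.35087156,  44.83236508]), 'tcp_rot': array([ 3.14151384e+00,  2.94305506e-04, -3.05864197e+00]), 'ft_force': array([-0.33730914,  0.59955875, -0.59237114]), 'moment': array([ 0.1115152 , -0.17216196,  0.02174589]), 'opening': 0.5655053205465155, 'grip_force': 0.0}
```

>>> servo_tool(moves=[0,0,0,0,0,0,0,0,0,0,0,0,0,0,0,0,0,0,0,0,0,0,0,0,0,0,0,0,0,0,0,0,0,0,0,0,0,0,0,0,0,0,0,0,0,0,0,0,0,0])

```text
t: 4.03
eef_pos: [540.6, 98.6, 44.7]
tcp_rot: [-3.141, -0.0, -3.058]
ft_force: [-0.9, -6.7, 1.1]
opening: 0.125
grip_force: 30.0
```

>>> servo_tool(moves=[0,-0.002,0,-0.03,0,0,-0.003,0,-0.06,0,0,-0.003,0,-0.1,0,0,-0.003,0,-0.14,0,0,-0.003,0,-0.18,0,0,-0.003,0,-0.22,0,0,-0.003,0,-0.26,0,0,-0.003,0,-0.3,0,0,-0.003,0,-0.32,0,0,-0.003,0,-0.34,0,0,-0.003,0,-0.34,0])

```text
t: 4.95
eef_pos: [541.7, 100.4, 44.8]
tcp_rot: [3.138, -0.001, 2.152]
ft_force: [4.3, 20.9, -4.5]
opening: 0.13
grip_force: 30.0
```

```bash
python3 -c "
from cell import *
s=state();print({k:s[k] for k in('t','eef_pos','tcp_rot','ft_force','moment','opening','grip_force','joints')})"
```

```text
{'t': 4.95, 'eef_pos': array([541.7293929 , 100.41613901,  44.75394801]), 'tcp_rot': array([ 3.13759710e+00, -5.00713414e-04,  2.15212965e+00]), 'ft_force': array([ 4.34050245, 20.91142874, -4.47746537]), 'moment': array([ 3.8433778 , -1.02451003,  0.16097151]), 'opening': 0.1296419247399736, 'grip_force': 30.007144510746002, 'joints': array([ 0.06218351,  0.61820692,  1.89718607,  0.0041427 ,  0.62298304,
       -0.52250938])}
```

>>> servo_tool(moves=[0.002,0.003,0,-0.005,0,0.003,0.005,0,-0.01,0,0.003,0.006,0,-0.02,0,0.003,0.006,0,-0.028,0,0.003,0.006,0,-0.028,0,0.003,0.006,0,-0.028,0])

```text
t: 5.45
eef_pos: [541.9, 100.7, 44.7]
tcp_rot: [3.141, 0.0, 2.07]
ft_force: [0.1, 3.4, 1.3]
opening: 0.125
grip_force: 31.0
```

```bash
python3 - <<'E'
from h import *
s=state();print({k:s[k].round(3) for k in('eef_pos','tcp_rot','ft_force','moment','joints')},s['opening'])
im,d=read_camera("scene"); 
cv2.imwrite("pics/c3.png",cv2.resize(im[200:300,300:420],(600,500),interpolation=cv2.INTER_CUBIC))
E
```

```text
{'eef_pos': array([541.867, 100.673,  44.734]), 'tcp_rot': array([3.141, 0.   , 2.07 ]), 'ft_force': array([0.126, 3.442, 1.262]), 'moment': array([ 0.678, -0.212,  0.732]), 'joints': array([ 0.064,  0.619,  1.895, -0.   ,  0.628, -0.435])} 0.12528539421625337
```

View pics/c3.png

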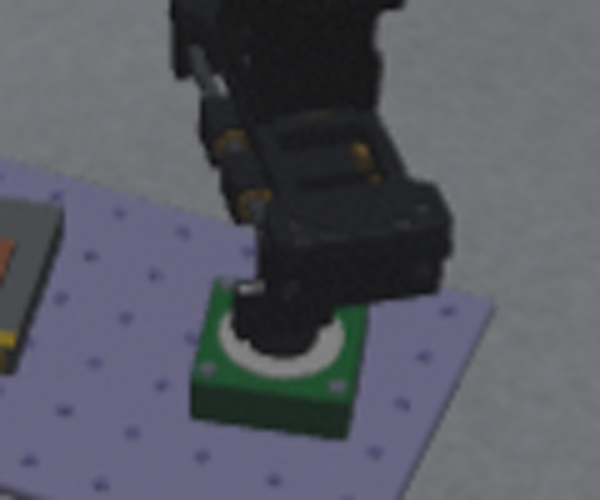

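The white mark has swung to the left, at crop (250,288). The moment has risen to 0.73 N m, well above the spring's 0.1. I push slightly more to confirm the stop.

>>> servo_tool(moves=[0,0,0,-0.012,0,0,0,0,-0.012,0,0,0,0,-0.012,0])

```text
t: 5.75
eef_pos: [542.0, 100.5, 44.7]
tcp_rot: [3.141, 0.0, 2.033]
ft_force: [0.7, 3.7, 0.9]
opening: 0.133
grip_force: 31.7
```

```bash
python3 - <<'E'
from h import *
s=state();print({k:s[k].round(3) for k in('eef_pos','tcp_rot','ft_force','moment','joints')},s['opening'])
E
```

```text
{'eef_pos': array([541.985, 100.547,  44.741]), 'tcp_rot': array([3.141, 0.   , 2.033]), 'ft_force': array([0.662, 3.676, 0.914]), 'moment': array([ 0.484, -0.353,  0.78 ]), 'joints': array([ 0.064,  0.619,  1.894, -0.   ,  0.627, -0.398])} 0.1327707723839113
```

The stop holds: the pads now wedge open on the bar. I release and rise.

>>> servo_tool(moves=[0,0,0,0,1,0,0,0,0,1,0,0,0,0,1,0,0,0,0,1,0,0,0,0,1,0,0,0,0,1,0,0,0,0,1,0,0,0,0,1,0,0,0.08,0,1,0,0,0.18,0,1,0,0,0.25,0,1,0,0,0.25,0,1])

```text
t: 6.75
eef_pos: [543.9, 100.9, 149.9]
tcp_rot: [3.134, 0.003, 2.031]
ft_force: [0.6, 0.4, -0.4]
opening: 0.92
grip_force: 0.0
```

```bash
python3 - <<'E'
from h import *
s=state();print({k:s[k].round(3) for k in('eef_pos','tcp_rot','ft_force','moment','joints')},s['opening'])
E
```

```text
{'eef_pos': array([543.905, 100.897, 149.869]), 'tcp_rot': array([3.134e+00, 3.000e-03, 2.031e+00]), 'ft_force': array([ 0.577,  0.39 , -0.374]), 'moment': array([-0.024, -0.168, -0.025]), 'joints': array([ 0.064,  0.464,  1.814,  0.   ,  0.856, -0.396])} 0.920424590123167
```

>>> servo_tool(moves=[-0.182,0.562,0,0.435,1,-0.182,0.562,0,0.435,1,-0.182,0.562,0,0.435,1,-0.182,0.562,0,0.435,1,-0.182,0.562,0,0.435,1,-0.182,0.562,0,0.435,1,-0.182,0.562,-0.05,0.435,1,-0.182,0.562,-0.1,0.435,1,-0.182,0.562,-0.15,0.435,1,-0.182,0.562,-0.15,0.435,1,-0.182,0.562,-0.15,0.435,1,-0.182,0.562,-0.15,0.435,1])

```text
t: 7.75
eef_pos: [468.6, 325.3, 83.7]
tcp_rot: [-3.141, -0.001, -2.88]
ft_force: [-0.5, 0.1, -0.6]
opening: 1.0
grip_force: 0.0
```

```bash
python3 - <<'E'
from h import *
s=state();print({k:s[k].round(3) for k in('t','eef_pos','tcp_rot','ft_force','moment','joints') if k!='t'},s['t'])
print("holes",ray("top",[(178.75,254.25),(186.25,284.75)],16).round(1).tolist(),"dowels",ray("top",[(345.75,224.5),(348.75,256.75)],42).round(1).tolist(),"key",ray("top",[(278.75,225),(280.5,245)],65).round(1).tolist())
ims=[]
for n in("scene","top"):
    im,d=read_camera(n); np.savez(f"pics/{n}2.npz",im=im,d=d); print(n,proj(n,[s["eef_pos"],[468,325,42]]).round(1).tolist())
    x,y=(300,150) if n=="scene" else (248,180); k=200 if n=="scene" else 110; ims.append(cv2.resize(im[y:y+k,x:x+k],(400,400),interpolation=cv2.INTER_CUBIC))
cv2.imwrite("pics/c4.png",np.hstack(ims))
E
```

```text
{'eef_pos': array([468.636, 325.271,  83.676]), 'tcp_rot': array([-3.141e+00, -1.000e-03, -2.880e+00]), 'ft_force': array([-0.451,  0.11 , -0.557]), 'moment': array([ 0.122, -0.156, -0.062]), 'joints': array([ 0.491,  0.579,  1.821,  0.   ,  0.743, -1.341])} 7.75
holes [[501.3, 331.1, 16.0], [432.5, 313.1, 16.0]] dowels [[562.3, -45.7, 42.0], [491.3, -51.4, 42.0]] key [[560.1, 99.7, 65.0], [516.7, 96.0, 65.0]]
scene [[468.8, 247.6], [464.8, 261.9]]
top [[171.7, 268.0], [177.7, 268.7]]
```

View pics/c4.png

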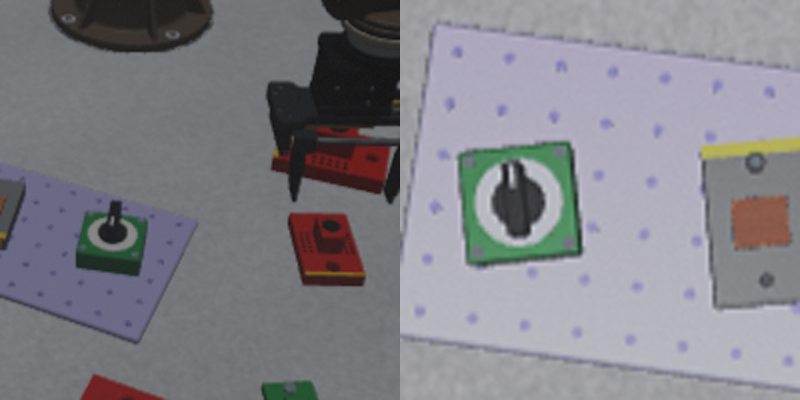

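The key is back at rest: white mark up, bar at crop (517,200). The fingers straddle the 100 mm cover, whose grip block is at crop (329,228). I descend and grip.

>>> servo_tool(moves=[0,0,-0.07,0,1,0,0,-0.12,0,1,0,0,-0.15,0,1,0,0,-0.16,0,1,0,0,-0.16,0,0,0,0,-0.16,0,0,0,0,-0.16,0,0,0,0,-0.16,0,0,0,0,-0.16,0,0,0,0,-0.16,0,0,0,0,-0.16,0,0,0,0,-0.16,0,0])

```text
t: 8.85
eef_pos: [469.1, 325.4, 20.8]
tcp_rot: [3.141, 0.0, -2.886]
ft_force: [0.1, -0.5, -0.7]
opening: 0.496
grip_force: 0.0
```

>>> servo_tool(moves=[0,0,0,0,0,0,0,0,0,0,0,0,0,0,0,0,0,0,0,0,0,0,0,0,0,0,0,0,0,0,0,0,0,0,0])

```text
t: 9.43
eef_pos: [469.0, 325.3, 20.7]
tcp_rot: [3.142, 0.0, -2.886]
ft_force: [1.1, 1.1, 0.4]
opening: 0.268
grip_force: 30.0
```

>>> servo_tool(moves=[0,0,0.05,0,0,0,0,0.15,0,0,0,0,0.26,0,0,0.02,-0.1,0.26,-0.01,0,0.03,-0.2,0.26,-0.015,0,0.045,-0.3,0.26,-0.02,0,0.06,-0.4,0.26,-0.025,0,0.08,-0.5,0.26,-0.03,0,0.095,-0.6,0.26,-0.04,0,0.11,-0.7,0.26,-0.05,0,0.125,-0.8,0.26,-0.056,0,0.14,-0.88,0.26,-0.056,0])

```text
t: 10.43
eef_pos: [524.9, -29.3, 124.6]
tcp_rot: [3.142, -0.0, -3.064]
ft_force: [1.0, 0.7, -1.7]
opening: 0.27
grip_force: 30.0
```

>>> servo_tool(moves=[0.004,-0.03,-0.03,0,0,0.008,-0.053,-0.06,0,0,0.008,-0.053,-0.1,0,0,0.008,-0.053,-0.12,0,0,0.008,-0.053,-0.12,0,0,0.008,-0.053,-0.12,0,0,0.008,-0.053,-0.12,0,0])

```text
t: 11.02
eef_pos: [528.5, -47.5, 77.2]
tcp_rot: [-3.142, 0.001, -3.061]
ft_force: [-0.4, 0.2, -0.6]
opening: 0.269
grip_force: 30.0
```

```bash
python3 - <<'E'
from h import *
s=state();print({k:s[k].round(3) for k in('eef_pos','tcp_rot','ft_force','moment','joints')},s['t'],s['opening'])
ims=[]
for n in("scene","top"):
    im,d=read_camera(n); np.savez(f"pics/{n}3.npz",im=im,d=d)
    x,y,k=(240,180,110) if n=="scene" else (290,180,110); ims.append(cv2.resize(im[y:y+k,x:x+k],(400,400),interpolation=cv2.INTER_CUBIC))
    z=s["eef_pos"][2]-20.7; print(n,z,proj(n,[[*s["eef_pos"][:2],z]]).round(1).tolist())
cv2.imwrite("pics/c5.png",np.hstack(ims))
E
```

```text
{'eef_pos': array([528.495, -47.471,  77.227]), 'tcp_rot': array([-3.142e+00,  1.000e-03, -3.061e+00]), 'ft_force': array([-0.363,  0.232, -0.594]), 'moment': array([ 0.096, -0.155, -0.021]), 'joints': array([-0.214,  0.546,  1.925,  0.   ,  0.669, -1.866])} 11.0167 0.26949945348290955
scene 56.527271892629656 [[293.6, 242.4]]
top 56.527271892629656 [[347.0, 239.3]]
```

View pics/c5.png

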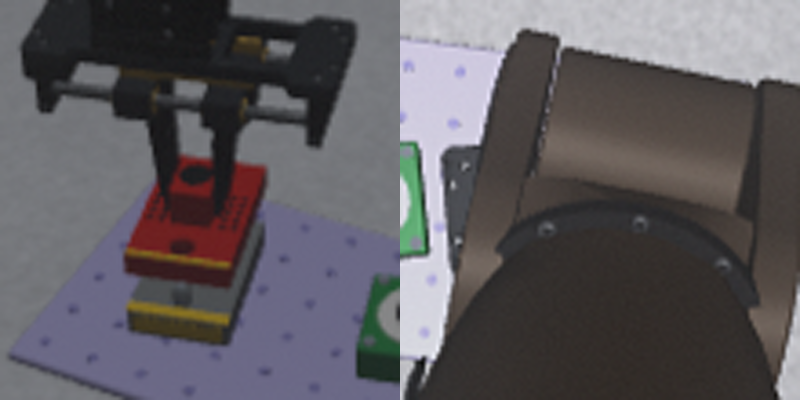

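The cover is held level above the base, with both yellow stripes toward the camera (cover stripe at crop y≈262, base stripe at y≈310). Next I measure the relative offset from the stripes in the scene view.

```bash
python3 - <<'E'
from h import *
n="scene"
im=np.load("pics/scene3.npz")["im"]
def yel(im,b,f=8):
    x0,y0,x1,y1=b; c=cv2.resize(im[y0:y1,x0:x1],None,fx=f,fy=f,interpolation=cv2.INTER_CUBIC)
    h=cv2.cvtColor(c,cv2.COLOR_BGR2HSV); H,S,V=[a.astype(int) for a in cv2.split(h)]
    m=((H>13)&(H<38)&(S>110)&(V>70)).astype(np.uint8)*255
    cs,_=cv2.findContours(m,cv2.RETR_EXTERNAL,cv2.CHAIN_APPROX_NONE); k=max(cs,key=cv2.contourArea)[:,0]
    r=cv2.boxPoints(cv2.minAreaRect(k)); g=lambda p:(np.asarray(p)+.5)/f-.5+[x0,y0]
    return g(r),g(k)
for nm,b,zt in[("cover",(268,245,312,256),72.5),("base",(268,256,312,280),28)]:
    r,k=yel(im,b); r=r[np.argsort(r[:,0])]; 
    L,R=r[:2].mean(0),r[2:].mean(0); print(nm,r.round(1).tolist())
    top=[min(r[:2],key=lambda p:p[1]),min(r[2:],key=lambda p:p[1])]
    P=ray(n,[L,R],zt)[:,:2]; Q=ray(n,top,zt)[:,:2]
    for X in(P,Q): print("  ends",X.round(1).tolist(),"mid",X.mean(0).round(1),"yaw",np.degrees(np.arctan2(X[0,0]-X[1,0],X[1,1]-X[0,1])).round(2),"len",np.linalg.norm(X[1]-X[0]).round(1))
# predicted: stripe line ends (x=48..50) for base (526.7,-48,4.6deg) and cover at tcp
def ends(c,yaw,z,x): 
    a=np.radians(yaw); Rm=np.array([[np.cos(a),-np.sin(a)],[np.sin(a),np.cos(a)]]); return [[*(Rm@[x,y]+c),z] for y in(-32,32)]
print("pred base back/front top",proj(n,ends([526.7,-48],4.6,28,44.6)).round(1).tolist(),proj(n,ends([526.7,-48],4.6,28,50)).round(1).tolist(),"bottom",proj(n,ends([526.7,-48],4.6,8,50)).round(1).tolist())
print("pred cover",proj(n,ends([527.2,-47.5],4.6,72.5,47)).round(1).tolist(),proj(n,ends([527.2,-47.5],4.6,72.5,50)).round(1).tolist())
E
```

```text
cover [[274.1, 249.9], [274.5, 247.3], [302.6, 254.0], [303.0, 251.5]]
  ends [[578.0, -73.5], [573.3, -10.6]] mid [575.7 -42. ] yaw 4.29 len 63.1
  ends [[574.0, -74.6], [569.3, -11.5]] mid [571.6 -43. ] yaw 4.25 len 63.3
base [[274.4, 265.3], [275.1, 261.4], [302.3, 270.1], [303.0, 266.2]]
  ends [[576.9, -75.8], [574.1, -11.7]] mid [575.5 -43.8] yaw 2.56 len 64.2
  ends [[570.8, -77.4], [568.0, -13.0]] mid [569.4 -45.2] yaw 2.5 len 64.5
pred base back/front top [[275.1, 262.4], [303.1, 266.5]] [[274.4, 264.0], [302.5, 268.1]] bottom [[274.9, 270.6], [302.7, 274.7]]
pred cover [[273.6, 248.0], [302.5, 252.1]] [[273.2, 248.9], [302.2, 253.0]]
```

In both views the yaw agrees to within about 0.5°. The cover sits about 1.8 mm too far in +y, so I correct that and descend onto the tapers.

>>> servo_tool(moves=[-0.001,-0.004,-0.01,0,0,-0.001,-0.0045,-0.025,0,0,-0.001,-0.0045,-0.035,0,0,-0.001,-0.0045,-0.043,0,0,-0.001,-0.0045,-0.047,0,0,-0.001,-0.0045,-0.047,0,0,-0.001,-0.0045,-0.047,0,0])

```text
t: 11.7
eef_pos: [527.8, -49.6, 57.7]
tcp_rot: [3.141, -0.0, -3.062]
ft_force: [0.4, -0.5, -1.8]
opening: 0.273
grip_force: 30.0
```

```bash
python3 - <<'E'
from h import *
s=state();print({k:s[k].round(3) for k in('eef_pos','tcp_rot','ft_force','moment')},s['t'],s['opening'])
E
```

```text
{'eef_pos': array([527.812, -49.635,  57.729]), 'tcp_rot': array([ 3.141, -0.   , -3.062]), 'ft_force': array([ 0.388, -0.466, -1.818]), 'moment': array([ 0.091, -0.162,  0.001])} 11.7 0.2733455614025069
```

It entered past the tapers with no force. I continue.

>>> servo_tool(moves=[0,0,-0.005,0,0,0,0,-0.01,0,0,0,0,-0.013,0,0,0,0,-0.013,0,0])

```text
t: 12.03
eef_pos: [528.0, -49.7, 52.7]
tcp_rot: [-3.142, 0.0, -3.062]
ft_force: [-0.7, -0.1, 3.5]
opening: 0.271
grip_force: 30.0
```

```bash
python3 - <<'E'
from h import *
s=state();print({k:s[k].round(3) for k in('eef_pos','tcp_rot','ft_force','moment')},s['t'],s['opening'])
E
```

```text
{'eef_pos': array([527.957, -49.679,  52.656]), 'tcp_rot': array([-3.142,  0.   , -3.062]), 'ft_force': array([-0.705, -0.125,  3.518]), 'moment': array([ 0.045, -0.12 , -0.021])} 12.0333 0.2707774714198891
```

>>> servo_tool(moves=[0,0,-0.004,0,0,0,0,-0.008,0,0,0,0,-0.012,0,0,0,0,-0.014,0,0,0,0,-0.014,0,0,0,0,-0.014,0,0])

```text
t: 12.53
eef_pos: [528.0, -49.7, 48.5]
tcp_rot: [-3.141, 0.001, -3.062]
ft_force: [-5.4, 0.9, 23.4]
opening: 0.27
grip_force: 30.0
```

```bash
python3 - <<'E'
from h import *
s=state();print({k:s[k].round(3) for k in('eef_pos','tcp_rot','ft_force','moment')},s['t'],s['opening'])
E
```

```text
{'eef_pos': array([527.986, -49.669,  48.523]), 'tcp_rot': array([-3.141e+00,  1.000e-03, -3.062e+00]), 'ft_force': array([-5.356,  0.879, 23.383]), 'moment': array([0.318, 0.927, 0.017])} 12.5333 0.2696418856129298
```

>>> servo_tool(moves=[-0.001,0,0,0,0,-0.0015,0,-0.001,0,0,-0.0015,0,-0.0015,0,0,-0.0015,0,-0.0015,0,0,-0.0015,0,-0.0015,0,0])

```text
t: 12.95
eef_pos: [528.0, -49.7, 48.5]
tcp_rot: [-3.141, 0.003, -3.062]
ft_force: [-4.8, 2.9, 29.3]
opening: 0.27
grip_force: 30.0
```

```bash
python3 - <<'E'
from h import *
s=state();print({k:s[k].round(3) for k in('eef_pos','tcp_rot','ft_force','moment')},s['t'],s['opening'])
im,d=read_camera("scene"); cv2.imwrite("pics/c6.png",cv2.resize(im[200:300,250:370],(720,600),interpolation=cv2.INTER_CUBIC))
E
```

```text
{'eef_pos': array([528.001, -49.68 ,  48.529]), 'tcp_rot': array([-3.141e+00,  3.000e-03, -3.062e+00]), 'ft_force': array([-4.81 ,  2.864, 29.257]), 'moment': array([ 0.535,  0.869, -0.03 ])} 12.95 0.26963846612389486
```

View pics/c6.png

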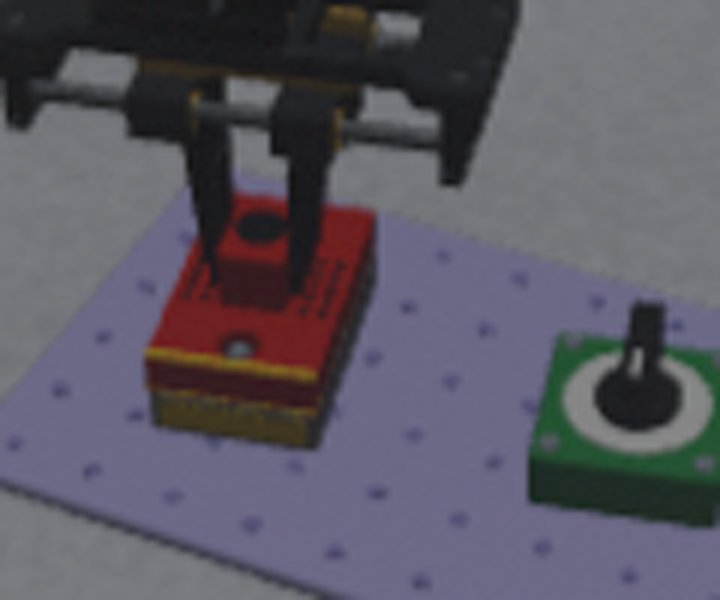

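The cover sits flush on the base, with the stripes stacked at crop y≈365 and 410 and the dowel visible in the hole at (238,348). The z position stays at 48.5 while the push rose from 23 to 29 N, so it is on the hard seat. The key is at rest, so I hand the job in.

```bash
python3 -c "
from cell import *
print(job_done())"
```

```text
the job is handed in; nothing more can be done
None
```

The key was twisted clockwise to its stop and sprang back. The red cover is on the dowels, stripe to stripe, held flush at about 29 N. The job was handed in at about 13 s, with no verdict shown.

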